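# Seat the reagent carousel on its keyed spindle and load a bottle

## Task

The four-cup reagent carousel is sitting high on its drive spindle because its keyway is not over the key. Turn it by its bar handle, without lifting it off the spindle, until it drops fully home on the drive; then take the dropper bottle that stands alone in a green tray and set it down gently, upright, in any one of the carousel's cups. Leave the jar, the mortar and the test-tube rack where they are.

Things in the scene. Friction and masses are not known exactly. Their poses are not given: they have to be found in the camera images.
- drive: the drive unit, fixed on the bench: a low white housing 235 x 170 mm, 42 mm high, under the carousel. Origin on the bench plane on the spindle's axis; housing from x -100 to +135 mm, y -85 to +85. +x is the direction of the key; a black index post (12 x 10 mm, top 65 mm above the bench) stands 114 mm out from the axis in that direction, just outside the carousel.
- spindle (a point): spindle axis at the top face of the drive's flange (dark steel disc, 72 mm diameter, 50 mm above the bench) on which the hub must sit. +x towards the key, z up. The fixed upright spindle, 20 mm diameter, rises 55 mm above this point and does not turn. The key is a rib 6 mm wide with a rounded top, on its +x side out to 18 mm from the axis, up to 14 mm above this point.
- carousel_handle (a point): centre of the carousel's bar handle, on the carousel's axis: aluminium, 64 mm long (x), 16 mm wide (y), 42 mm tall (21 mm above and below this point), standing on the hub's flat round top, 52 mm diameter. The hub's underside is 83 mm below this point. +x towards the pointer, z up. The carousel is loose, grey plastic, about 0.5 kg.
- keyway (a point): centre of the hub's underside, on the carousel's axis; +x towards the keyway. Hub 48 mm wide; blind bore 22 mm wide, 58 mm deep; keyway 9.5 mm wide in the bore's +x wall. At the start the hub rests on the key, up to 14 mm too high and slightly tilted, with +x 0.45 to 1.45 rad counter-clockwise (from above) of the key; within about 0.1 rad of the key it falls home by its own weight when let go.
- pointer (a point): tip of the carousel's pointer bar, 93 mm from the axis on the keyway's side (+x), 18 mm above the hub's underside, 16 mm wide at the tip. When the carousel is turned right it stands opposite the index post.
- bottle_center (a point): centre (half-way up) of the dropper bottle: a white plastic round bottle with a yellow cap and short pointed spout, standing in the green tray. Body 40 mm diameter up to 62 mm, cap 25 mm diameter from 68 to 82 mm, spout to 100 mm; about 0.1 kg. z up along the bottle; the bottom is 50 mm below this point. The bottle may be held anywhere on its body.
- tray: the green plastic tray that holds the bottle, fixed on the bench: 200 x 170 mm, wall 18 mm high and 4 mm thick, floor 4 mm thick. Origin at the centre of its underside.
- cup0 (a point): centre of the inner floor of a carousel cup, 74 mm from the carousel's axis, at +45 degrees from the pointer (counter-clockwise positive from above). Open round cup, inner diameter 49 mm, outer 56 mm, rim 17 mm above this floor. It turns with the carousel.
- cup1 (a point): centre of the inner floor of a carousel cup, 74 mm from the carousel's axis, at +135 degrees from the pointer (counter-clockwise positive from above). Open round cup, inner diameter 49 mm, outer 56 mm, rim 17 mm above this floor. It turns with the carousel.
- cup2 (a point): centre of the inner floor of a carousel cup, 74 mm from the carousel's axis, at -135 degrees from the pointer (counter-clockwise positive from above). Open round cup, inner diameter 49 mm, outer 56 mm, rim 17 mm above this floor. It turns with the carousel.
- cup3 (a point): centre of the inner floor of a carousel cup, 74 mm from the carousel's axis, at -45 degrees from the pointer (counter-clockwise positive from above). Open round cup, inner diameter 49 mm, outer 56 mm, rim 17 mm above this floor. It turns with the carousel.
- jar: a brown glass jar with a white cap and blank label, 62 mm diameter, 120 mm tall, standing; origin at the centre of its underside
- mortar: a white porcelain mortar, 124 mm across the rim, 65 mm tall, with its pestle leaning in it (one piece, to about 130 mm high); origin at the centre of its underside
- rack: an empty white test-tube rack, 180 x 60 mm, 63 mm tall; origin at the centre of its underside

How it is judged:
On the way, in this order (a step that is already met when the one before it is completed fails the run):
1. the carousel has dropped home over the key: its hub on the flange (within 4 mm), level (z of carousel_handle in the frame of spindle between 0.078 and 0.087 m and horizontal distance between carousel_handle and spindle below 0.006 m and angle between carousel_handle's own z axis and vertical below 0.05 rad and angle between the x axis of carousel_handle and the x axis of spindle, either way round below 0.25 rad), for 0.2 s.
2. the bottle stands upright on the floor of one of the cups (((horizontal distance between bottle_center and cup0 below 0.009 m and z of bottle_center in the frame of cup0 between 0.044 and 0.057 m) or (horizontal distance between bottle_center and cup1 below 0.009 m and z of bottle_center in the frame of cup1 between 0.044 and 0.057 m) or (horizontal distance between bottle_center and cup2 below 0.009 m and z of bottle_center in the frame of cup2 between 0.044 and 0.057 m) or (horizontal distance between bottle_center and cup3 below 0.009 m and z of bottle_center in the frame of cup3 between 0.044 and 0.057 m)) and angle between bottle_center's own z axis and vertical below 0.12 rad), for 0.2 s.
At the end, for the whole second after the job is handed in: the carousel's hub sits on the flange (within 4 mm of fully down, level within 0.05 rad, on the key), and the bottle stands upright (within 0.12 rad) on the floor of any one cup (within 9 mm of its centre), both at rest (all of step 1 and all of step 2 and linear speed of each of bottle, carousel below 0.03 m/s); the robot touches nothing.
It fails at once if the carousel is lifted off the spindle (hub more than 45 mm above the flange) (z of carousel_handle in the frame of spindle above 0.128 m).
It fails at once if the bottle is dropped (falls free for more than about 45 mm) (contact force between bottle and anything else below 0.02 N and linear speed of bottle above 0.95 m/s).
It fails at once if the bottle is knocked over (angle between bottle_center's own z axis and vertical above 1 rad).
It fails at once if the jar, the mortar or the test-tube rack is moved by more than 30 mm (distance of any of jar, mortar, rack from where it was at the start of the episode above 0.03 m).
It also fails if it takes over 58 s, if anything falls off the work surface, if the arm or the gripper's body presses on something with over 40 N, if the wrist force passes 120 N, or if a joint passes its speed limit or range.

## Robot

A 6-joint arm with a two-finger parallel gripper is mounted at the origin on the work surface. World frame = base frame: x ahead of the robot, y to its left, z up, the work surface at z = 0. Lengths are in m, angles in rad, forces in N, time in s.
With the tool pointing down it reaches from about 0.425 to 0.95 m from the base axis. Payload 3.5 kg.
Tool frame: the origin (TCP) lies midway between the tips of the shut fingers; the grasp point (between the pads) lies 19 mm behind it (robot.grasp_offset is the distance from the TCP to the grasp point, in m); z points along the fingers, y is the line along which they close (so a half turn about z gives the same grasp; the last joint's range is limited). The gripper opens to 85 mm and grips with 20 to 120 N. Pads are 22 mm wide; open, the fingers measure 114 mm over their backs; the gripper's body (76 mm by 85 mm) begins 54 mm behind the grasp point. The pads swing forward as they close: fully open they stand 13 mm farther back than shut.
Start: joints at [-1.464, 0.286, 1.577, -0, 1.279, -0.15], TCP at [0.171, -0.653, 0.231] pointing down, gripper open.
Joint ranges: [-2.77, 2.77], [-0.9, 2.22], [0.21, 2.48], [-1.53, 4.67], [0.24, 2.81], [-2.84, 2.84]. Speed limits (rad/s): [2.79, 2.79, 3.14, 3.14, 3.14, 3.14].

## Interface

Orientations are given as a unit quaternion [w, x, y, z].
In Python, from rig import sense, cams, hand_in, robot gives the robot as it stands.
- The arm moves only by the tool send_rows, never from a script. Its arguments are lists of equal length, an entry for each row: "slide": the shift along the world's x, y, z in cm, a list of three; "turn": the turn, a rotation vector about the world's x, y, z in degrees, a list of three. A call has 1 to 5 rows; each row is the pose to reach, as a shift and turn from the pose commanded when the call began; what a row does not reach only later rows make up. A row lasts 1/12 s, in which the tool goes at most 41.7 mm and 7.16 degrees, less where a joint would pass 70% of its speed; a pose out of reach is approached as far as the arm can. A call with a gripper value outside its range is refused whole. "fingers" is the opening, from -1 (shut) to 1 (fully open), so that 0 is half open, set as the call begins (left out, the last holds). The fingers move at their own pace and stop on an object; "newtons" is the grip in N (left out, the last holds). Time passes only in rows, so rows that repeat a pose let the fingers close. It gives the time, the measured TCP pose, the force, the opening and the grip force at its end, in the units of the state.
- sense(): the state, without advancing time (a new reading comes with each control period).
- cams.snapshot(name): name is "side" or "top" or "wrist"; returns a dict with "frame" (480x640x3 uint8, red, green, blue), "z_map" (480x640 float32, m along the optical axis (not along the pixel's ray), 0 where there is no reading), "fx", "fy", "cx", "cy" (pixels), "k1" (the pictures are not rectified: a ray, as slopes to the right and down, at radius r is drawn at 1 + k1 r^2 times it, then the intrinsics apply), "R" (3x3) and "t" (3): a world point X has camera coordinates R X + t; the wrist camera has in their place "tool_from_camera" (4x4, takes a point from camera to tool coordinates, whose origin is the TCP and whose axes are the flange's). Camera axes: x right, y down, z forward; pixel columns grow to the right and rows downward; lengths in m; the calibration is good to about 2 mm. A picture is of the moment at which its call begins: read the wrist's pose just before it.
- hand_in(): hands the job in; it is judged then, once.
The state is a dict: "time": time; "qpos": joint angles; "joint_vel": joint speeds; "joint_torque": joint torques, N m; "tcp_pos": TCP position; "eef_rot": TCP orientation; "ft_force": force on the tool from outside, world axes, zero at the start; "moment": the same for the moment, N m; "width": finger opening in m; "grip_force": force on a finger pad.
Only numpy, scipy, OpenCV 4.12 (cv2) and the standard library are available. Lean on these libraries where they do the work, as an engineer would, in place of code of your own. Each camera call takes 0.05 s, during which the arm holds its last target. There are 200 camera calls.

## Working session

There is one attempt and no reset: what is moved stays moved. The work goes in short steps, Python scripts to look and compute and a tool call to move; the robot and the scene stay as the last step left them, time stands still between calls to the robot, and variables do not carry over. Pictures are saved under pics/ and viewed, at most 10 in all, crops included, and the job is handed in when it is done.

Besides the shell and the picture viewer there is one more tool, called after "Emit:" by a JSON object that holds its "fn" and its "kwargs", one argument or row to a line. send_rows: Moves the arm, as the interface text tells. Its arguments: {"type":"object","properties":{"slide":{"type":"array","items":{"type":"array","items":{"type":"number"}}},"turn":{"type":"array","items":{"type":"array","items":{"type":"number"}}},"fingers":{"type":"number"},"newtons":{"type":"number"}},"required":["slide","turn"]}

```bash
mkdir -p pics
cat > h.py <<'E'
import numpy as np, cv2, pickle
from rig import sense, cams
def snap(n):
    s=sense(); c=cams.snapshot(n); c['s']=s; pickle.dump(c,open(n+'.pkl','wb')); return c
def save(c,f,box=None,sc=1):
    im=c['frame'][:,:,::-1]
    if box: u0,v0,u1,v1=box; im=im[v0:v1,u0:u1]
    cv2.imwrite('pics/'+f,cv2.resize(im,None,fx=sc,fy=sc,interpolation=cv2.INTER_CUBIC))
def cloud(c):
    h,w=c['z_map'].shape
    u,v=np.meshgrid(np.arange(w),np.arange(h))
    K=np.array([[c['fx'],0,c['cx']],[0,c['fy'],c['cy']],[0,0,1]],float)
    p=cv2.undistortPoints(np.stack([u,v],-1).reshape(-1,1,2).astype(float),K,np.array([c['k1'],0,0,0.])).reshape(h,w,2)
    z=c['z_map']; P=np.stack([p[...,0]*z,p[...,1]*z,z],-1)
    if 'R' in c: X=(P-c['t'])@c['R']
    else:
        from scipy.spatial.transform import Rotation as Ro
        T=c['tool_from_camera']; q=c['s']['eef_rot']
        X=(P@T[:3,:3].T+T[:3,3])@Ro.from_quat([q[1],q[2],q[3],q[0]]).as_matrix().T+c['s']['tcp_pos']
    X[z<=0]=np.nan
    return X
E
python3 - <<'E'
from h import *
a=snap('top');b=snap('side')
save(a,'top1.png');save(b,'side1.png');print(sense())
E
```

```text
{'time': 0.1, 'qpos': array([-1.46397405e+00,  2.87095124e-01,  1.57800871e+00, -1.05602043e-05,
        1.27858221e+00, -1.50027416e-01]), 'joint_vel': array([-7.64755086e-04, -3.53492695e-03, -3.07850153e-03,  5.50168290e-05,
        5.42231258e-04, -4.27541696e-04]), 'joint_torque': array([ 1.22827034e-03, -4.07296264e+01, -2.93699723e+01, -9.34174295e-05,
        3.39931641e-03, -1.95709662e-07]), 'tcp_pos': array([ 0.17141926, -0.65227147,  0.23008531]), 'eef_rot': array([-1.04655916e-03,  9.91764119e-01,  1.28073562e-01,  1.75560316e-05]), 'ft_force': array([-0.59372666,  0.40001235,  0.08566456]), 'moment': array([-0.01874604,  0.02385151, -0.0346783 ]), 'grip_force': 0.0, 'width': 0.08554692967151176}
```

View pics/top1.png

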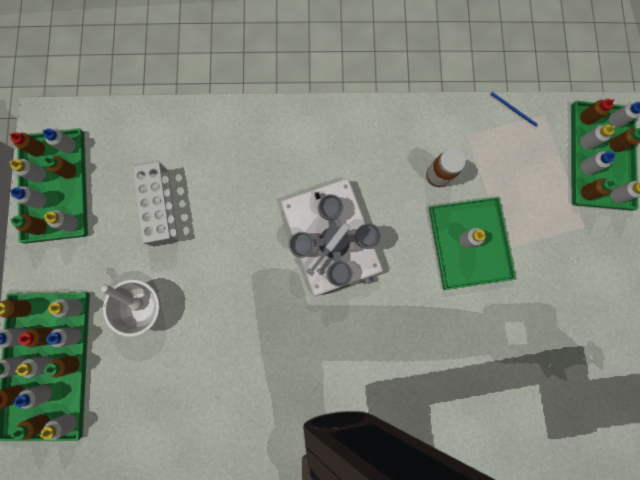

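View pics/side1.png

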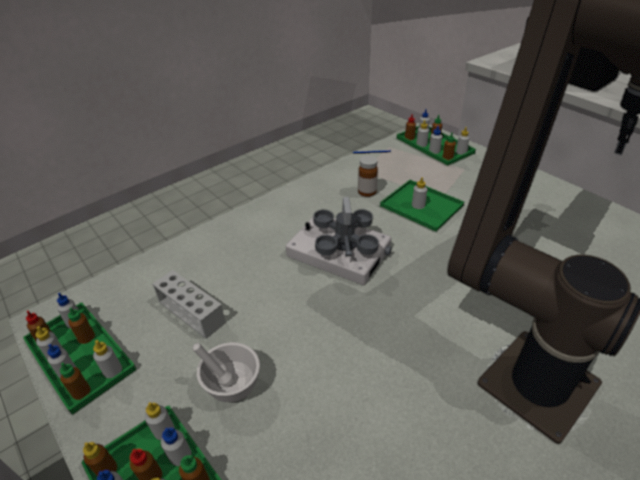

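Run:
```python
from h import *
a=pickle.load(open('top.pkl','rb'));save(a,'top2.png',(265,165,405,305),4)
X=cloud(a)
for n,(u,v) in dict(car=(336,238),post=(318,195),bot=(479,237)).items(): print(n,X[v,u])
s=X[165:305,265:405].reshape(-1,3)
for lo,hi in [(.036,.047),(.06,.085),(.085,.1),(.1,.118),(.125,.16)]:
    m=(s[:,2]>lo)&(s[:,2]<hi); q=s[m]; print(lo,hi,m.sum(),np.nanmean(q,0),cv2.minAreaRect(q[:,:2].astype(np.float32)))
f=X[180:305,265:405]
hh=f[...,2]
b=X[190:300,420:525].reshape(-1,3);b=b[b[:,2]>.05]
for lo,hi in[(.05,.07),(.07,.09),(.09,.12)]:
    q=b[(b[:,2]>lo)&(b[:,2]<hi)];print('bot',len(q),q.mean(0) if len(q) else 0, np.median(q,0))
```

```text
car [0.55917433 0.01693302 0.163997  ]
post [0.67213702 0.05028883 0.06393787]
bot [ 0.56818393 -0.30258373  0.08551799]
0.036 0.047 4420 [0.58780081 0.02290952 0.04048729] ((0.5833303332328796, 0.02042020857334137), (0.23426464200019836, 0.16957740485668182), 18.67819595336914)
0.06 0.085 2055 [0.56195691 0.01630658 0.07455339] ((0.5675408840179443, 0.028167545795440674), (0.18017244338989258, 0.1698102056980133), 52.23386764526367)
0.085 0.1 467 [0.5818378  0.01936753 0.08995463] ((0.5640585422515869, 0.016883566975593567), (0.15907859802246094, 0.16740792989730835), 51.99496078491211)
0.1 0.118 5 [0.54566159 0.02475025 0.11197821] ((0.5448950529098511, 0.025541231036186218), (0.02863544411957264, 0.008267414756119251), 72.13687133789062)
0.125 0.16 64 [0.56614865 0.0233792  0.13031428] ((0.5623455047607422, 0.022616777569055557), (0.04012793302536011, 0.050392597913742065), 44.05274200439453)
bot 141 [ 0.5703774  -0.29546643  0.06368236] [ 0.56680133 -0.29356859  0.0654249 ]
bot 122 [ 0.57220978 -0.3008312   0.08160846] [ 0.5706975  -0.29964032  0.08393862]
bot 20 [ 0.57288017 -0.30218042  0.09726213] [ 0.57261095 -0.3016637   0.09768698]
```

View pics/top2.png

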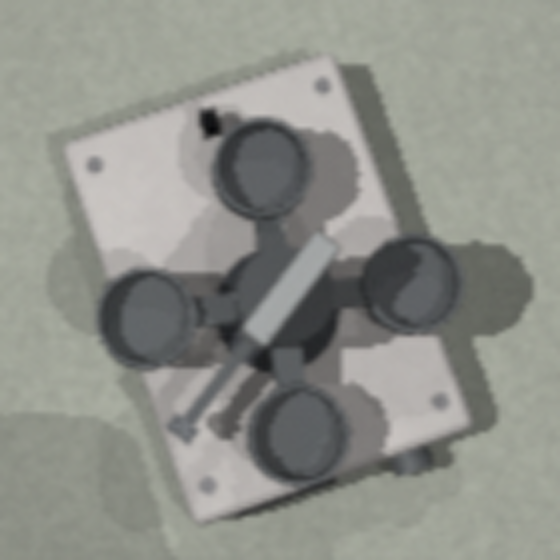

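The carousel's pointer tip is at about (310,272) in the full image and the index post is at (318,195). That puts the pointer about 125° counter-clockwise of the key, which is more than the task stated. The spindle is near (0.567, 0.015), the key points at 18.7°, and the bottle is near (0.571, -0.300). Next I hover over the carousel.

Emit:
{"fn": "send_rows", "kwargs": {
  "slide": [
    [1,1.7,0.4],
    [3,5,0.6],
    [5.2,8.7,0.8],
    [7.4,12.4,1.1],
    [9.6,16.2,1.3]
  ],
  "turn": [
    [0,0,5],
    [0,0,11],
    [0,0,18],
    [0,0,25],
    [0,0,32]
  ]
}}

```text
time: 0.52
tcp_pos: [0.2653, -0.4935, 0.2435]
eef_rot: [-0.001, 0.917, 0.399, 0.0]
ft_force: [1.2, -0.6, -0.3]
width: 0.085
grip_force: 0.0
```

Emit:
{"fn": "send_rows", "kwargs": {
  "slide": [
    [2,3.4,0.3],
    [4,6.8,0.5],
    [6,10.2,0.8],
    [8,13.6,1.1],
    [10,17,1.3]
  ],
  "turn": [
    [0,0,6.5],
    [0,0,13],
    [0,0,20],
    [0,0,26],
    [0,0,33]
  ]
}}

```text
time: 0.93
tcp_pos: [0.3653, -0.3234, 0.257]
eef_rot: [-0.0, 0.766, 0.643, 0.0]
ft_force: [0.5, -0.9, 0.6]
width: 0.0854
grip_force: 0.0
```

Emit:
{"fn": "send_rows", "kwargs": {
  "slide": [
    [2,3.4,0.3],
    [4,6.8,0.5],
    [6,10.2,0.8],
    [8,13.6,1.1],
    [10,17,1.3]
  ],
  "turn": [
    [0,0,6.5],
    [0,0,13],
    [0,0,20],
    [0,0,26],
    [0,0,33]
  ]
}}

```text
time: 1.35
tcp_pos: [0.4653, -0.1533, 0.2701]
eef_rot: [0.0, 0.552, 0.834, -0.0]
ft_force: [-0.3, 0.1, -0.0]
width: 0.0854
grip_force: 0.0
```

Emit:
{"fn": "send_rows", "kwargs": {
  "slide": [
    [2.2,3.7,0.3],
    [4.4,7.4,0.5],
    [6.6,11,0.8],
    [8.8,14.7,1],
    [9.9,16.5,1.1]
  ],
  "turn": [
    [0,0,7],
    [0,0,14],
    [0,0,21],
    [0,0,27],
    [0,0,32]
  ]
}}

```text
time: 1.77
tcp_pos: [0.5648, 0.0131, 0.2809]
eef_rot: [-0.0, 0.3, 0.954, 0.001]
ft_force: [0.3, -0.2, -0.2]
width: 0.0853
grip_force: 0.0
```

Run:
```python
from h import *
c=snap('wrist');save(c,'w1.png');X=cloud(c);s=c['s'];print(s['tcp_pos'],s['eef_rot'],s['qpos'],s['time'],c['tool_from_camera'])
q=X.reshape(-1,3);q=q[np.hypot(q[:,0]-.5667,q[:,1]-.0148)<.045]
print(np.histogram(q[:,2],np.arange(.03,.2,.01)))
q=q[q[:,2]>.145]; 
if len(q): print(len(q),np.median(q,0),cv2.minAreaRect(q[:,:2].astype(np.float32)))
```

```text
[0.56480099 0.01312548 0.28088569] [-1.08539324e-04  2.99554944e-01  9.54078911e-01  5.04884136e-04] [-1.56789470e-01  8.59142920e-03  1.79677318e+00  1.05970669e-03
  1.33629456e+00 -1.11937969e+00] 1.7667 [[-5.55286935e-04 -9.49274374e-01 -3.14448491e-01  7.97460049e-02]
 [ 9.99999716e-01 -3.67109944e-04 -6.57655293e-04 -5.98073403e-04]
 [ 5.08858149e-04 -3.14448767e-01  9.49274309e-01 -1.43093607e-01]
 [ 0.00000000e+00  0.00000000e+00  0.00000000e+00  1.00000000e+00]]
(array([   1, 1566,  572,   19,  126, 1634,   37,   35,   29, 1987,   45,
         47,   59, 2264,    0,    0]), array([0.03, 0.04, 0.05, 0.06, 0.07, 0.08, 0.09, 0.1 , 0.11, 0.12, 0.13,
       0.14, 0.15, 0.16, 0.17, 0.18, 0.19]))
18965 [0.5661669  0.03071324 0.35628012] ((0.5645263195037842, 0.019787777215242386), (0.07921720296144485, 0.062374819070100784), 81.58462524414062)
```

View pics/w1.png

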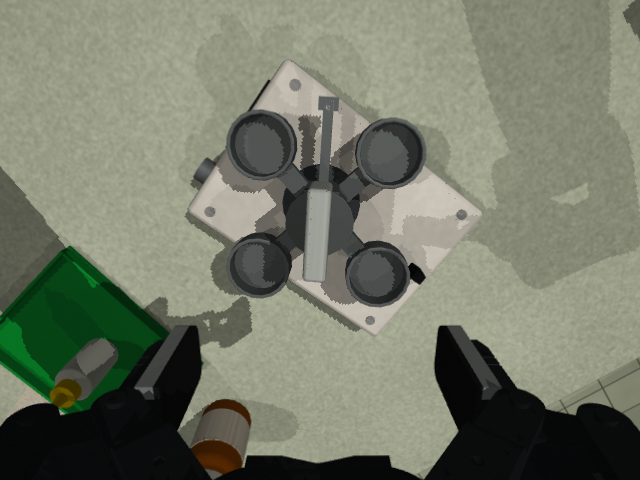

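The wrist view shows the handle from (320,188) to (314,280), almost along the tool's x axis. The pointer tip is at (328,103) and the post at (416,272). Now the exact numbers for the handle.

Run:
```python
from h import *
c=pickle.load(open('wrist.pkl','rb'));X=cloud(c)
q=X[180:290,290:345].reshape(-1,3);q=q[(q[:,2]>.155)&(q[:,2]<.18)]
r=cv2.minAreaRect(q[:,:2].astype(np.float32));print(r,np.median(q,0))
A=np.c_[q[:,:2]-q[:,:2].mean(0),np.ones(len(q))];print(np.linalg.lstsq(A,q[:,2],rcond=None)[0])
w=np.linalg.svd(q[:,:2]-q[:,:2].mean(0),full_matrices=0)[2][0];print('handle ang',np.degrees(np.arctan2(w[1],w[0])))
for n,(u,v) in dict(pt=(327,104),post=(415,269)).items(): print(n,X[v,u])
q=X.reshape(-1,3);q=q[(np.hypot(q[:,0]-.5667,q[:,1]-.0148)<.16)&(q[:,2]>.037)&(q[:,2]<.046)]
print(cv2.minAreaRect(q[:,:2].astype(np.float32)))
# rows
```

```text
((0.5627581477165222, 0.012922631576657295), (0.016429591923952103, 0.06415402889251709), 51.679725646972656) [0.56032997 0.01450741 0.16690357]
[ 0.05329553 -0.00637765  0.16667213]
handle ang -38.47806733316219
pt [0.49844595 0.06770531 0.08258621]
post [0.66815187 0.05300059 0.06090635]
((0.5830091238021851, 0.020160406827926636), (0.23397237062454224, 0.17000973224639893), 18.549053192138672)
```

Emit:
{"fn": "send_rows", "kwargs": {
  "slide": [
    [-0.1,0,-3],
    [-0.2,0,-7],
    [-0.2,0,-11],
    [-0.2,0,-13.5],
    [-0.2,0,-14.4]
  ],
  "turn": [
    [0,0,-2],
    [0,0,-3.5],
    [0,0,-3.5],
    [0,0,-3.5],
    [0,0,-3.5]
  ],
  "fingers": 0,
  "newtons": 30
}}

```text
time: 2.23
tcp_pos: [0.5579, 0.0103, 0.131]
eef_rot: [-0.005, 0.332, 0.943, -0.001]
ft_force: [-0.4, 0.8, -0.8]
width: 0.0428
grip_force: 0.0
```

Emit:
{"fn": "send_rows", "kwargs": {
  "slide": [
    [0,0,0],
    [0,0,0],
    [0,0,0],
    [0,0,0],
    [0,0,0]
  ],
  "turn": [
    [0,0,0],
    [0,0,0],
    [0,0,0],
    [0,0,0],
    [0,0,0]
  ],
  "fingers": -1
}}

```text
time: 2.65
tcp_pos: [0.5647, 0.012, 0.139]
eef_rot: [0.003, 0.333, 0.943, 0.004]
ft_force: [6.1, 7.2, -8.5]
width: 0.0161
grip_force: 29.7
```

Emit:
{"fn": "send_rows", "kwargs": {
  "slide": [
    [0,0,0],
    [0,0,0],
    [0,0,0],
    [0,0,0],
    [0,0,0]
  ],
  "turn": [
    [0,0,0],
    [0,0,0],
    [0,0,0],
    [0,0,0],
    [0,0,0]
  ]
}}

```text
time: 3.07
tcp_pos: [0.5646, 0.012, 0.139]
eef_rot: [0.003, 0.333, 0.943, 0.004]
ft_force: [6.0, 6.3, -9.0]
width: 0.0159
grip_force: 29.7
```

Emit:
{"fn": "send_rows", "kwargs": {
  "slide": [
    [0,0,0.1],
    [0.1,0,0.2],
    [0.1,0.1,0.2],
    [0.2,0.1,0.2],
    [0.2,0.1,0.2]
  ],
  "turn": [
    [0,0,-3],
    [0,0,-8],
    [0,0,-14],
    [0,0,-20],
    [0,0,-25]
  ]
}}

```text
time: 3.48
tcp_pos: [0.5658, 0.0128, 0.1413]
eef_rot: [0.001, 0.531, 0.847, 0.004]
ft_force: [3.3, 5.0, -5.2]
width: 0.0155
grip_force: 29.5
```

Emit:
{"fn": "send_rows", "kwargs": {
  "slide": [
    [0,0,0],
    [0,0,0],
    [0,0,0],
    [0,0,0],
    [0,0,0]
  ],
  "turn": [
    [0,0,-5],
    [0,0,-10],
    [0,0,-15],
    [0,0,-20],
    [0,0,-25]
  ]
}}

```text
time: 3.9
tcp_pos: [0.5653, 0.0126, 0.1411]
eef_rot: [0.0, 0.702, 0.713, 0.003]
ft_force: [1.5, 5.8, -5.2]
width: 0.0154
grip_force: 29.5
```

Emit:
{"fn": "send_rows", "kwargs": {
  "slide": [
    [0,0.1,0],
    [0,0.1,0],
    [0,0.1,0],
    [0,0.1,0],
    [0,0.1,0]
  ],
  "turn": [
    [0,0,-6],
    [0,0,-12],
    [0,0,-18],
    [0,0,-24],
    [0,0,-30]
  ]
}}

```text
time: 4.32
tcp_pos: [0.5647, 0.0127, 0.1409]
eef_rot: [-0.0, 0.862, 0.507, 0.002]
ft_force: [0.4, 2.8, -6.3]
width: 0.0155
grip_force: 29.6
```

Emit:
{"fn": "send_rows", "kwargs": {
  "slide": [
    [0,0,0],
    [0,0,0],
    [0,0,0],
    [0,0,0],
    [0,0,0]
  ],
  "turn": [
    [0,0,-6],
    [0,0,-12],
    [0,0,-18],
    [0,0,-24],
    [0,0,-30]
  ]
}}

```text
time: 4.73
tcp_pos: [0.5639, 0.0137, 0.1403]
eef_rot: [-0.002, 0.964, 0.266, 0.001]
ft_force: [-0.8, 5.9, -5.6]
width: 0.0155
grip_force: 29.6
```

Emit:
{"fn": "send_rows", "kwargs": {
  "slide": [
    [0,0,0],
    [0,0,0],
    [0,0,0],
    [0,0,0],
    [0,0,0]
  ],
  "turn": [
    [0,0,-4],
    [0,0,-8],
    [0,0,-11],
    [0,0,-12],
    [0,0,-12]
  ]
}}

```text
time: 5.15
tcp_pos: [0.5641, 0.014, 0.1403]
eef_rot: [-0.003, 0.986, 0.166, 0.001]
ft_force: [-0.6, 6.2, -5.7]
width: 0.0156
grip_force: 29.6
```

Run:
```python
from h import *
c=snap('wrist');save(c,'w2.png');s=c['s'];print(s['tcp_pos'],s['eef_rot'],s['qpos'],s['ft_force'])
```

```text
[0.56407355 0.01402347 0.14032311] [-0.00260868  0.98611675  0.16602991  0.00100698] [-0.15744277  0.13703035  1.92764314  0.00634623  1.07668077  1.07673854] [-0.61235416  6.24168482 -5.69147195]
```

View pics/w2.png

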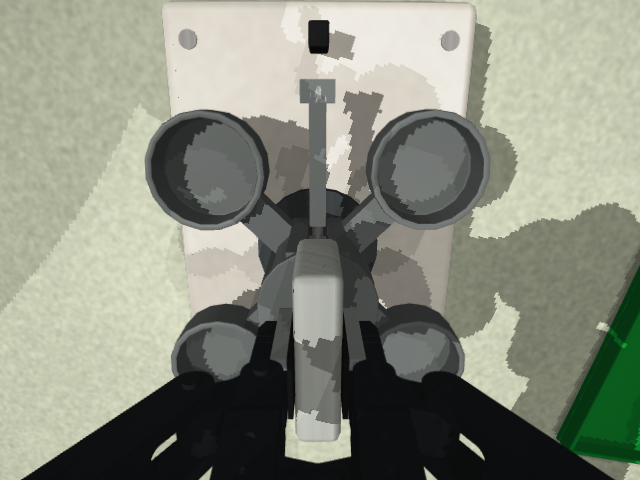

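The pointer tip (318,91) is opposite the post (318,37), so I release.

Emit:
{"fn": "send_rows", "kwargs": {
  "slide": [
    [0,0,0],
    [0,0,0],
    [0,0,0],
    [0,0,0],
    [0,0,0]
  ],
  "turn": [
    [0,0,0],
    [0,0,0],
    [0,0,0],
    [0,0,0],
    [0,0,0]
  ],
  "fingers": 0.2
}}

```text
time: 5.62
tcp_pos: [0.5646, 0.0113, 0.1402]
eef_rot: [0.0, 0.986, 0.167, 0.001]
ft_force: [0.2, -0.2, -0.6]
width: 0.0511
grip_force: 0.0
```

Emit:
{"fn": "send_rows", "kwargs": {
  "slide": [
    [0,0,1],
    [0,0,4],
    [0,0,8],
    [0,0,12],
    [0,0,14]
  ],
  "turn": [
    [0,0,0],
    [0,0,0],
    [0,0,0],
    [0,0,0],
    [0,0,0]
  ]
}}

```text
time: 6.03
tcp_pos: [0.5657, 0.0113, 0.2862]
eef_rot: [0.001, 0.986, 0.167, 0.004]
ft_force: [0.2, 0.6, 0.1]
width: 0.0511
grip_force: 0.0
```

```bash
cat > car.py <<'E'
from h import *
c=snap('wrist');X=cloud(c);s=c['s'];print(s['tcp_pos'],s['eef_rot'],s['time'])
K=X.reshape(-1,3);d=np.hypot(K[:,0]-.5655,K[:,1]-.0142)
q=K[(d<.045)&(K[:,2]>.14)&(K[:,2]<.18)]
print(len(q),np.median(q,0),cv2.minAreaRect(q[:,:2].astype(np.float32)))
A=np.c_[q[:,:2]-q[:,:2].mean(0),np.ones(len(q))];print('plane',np.linalg.lstsq(A,q[:,2],rcond=None)[0])
q=K[(d<.16)&(K[:,2]>.037)&(K[:,2]<.046)];print(cv2.minAreaRect(q[:,:2].astype(np.float32)))
# cup rims
r=K[(d>.04)&(d<.11)&(K[:,2]>.06)];print(np.histogram(r[:,2],np.arange(.06,.115,.004)))
E
python3 car.py
```

```text
[0.56570846 0.01128479 0.28616773] [0.00148015 0.98597474 0.16683474 0.00421696] 6.0333
2050 [0.56913672 0.01610742 0.15424625] ((0.566961407661438, 0.015347657725214958), (0.06352569907903671, 0.01595042459666729), 18.740489959716797)
plane [-0.0251549   0.00516489  0.1539017 ]
((0.5845544338226318, 0.0203193798661232), (0.2336186021566391, 0.17026831209659576), 18.829811096191406)
(array([8349,  492, 1270, 1091, 3075,   49,    0,    0,    0,    0,    0,
          0,    0]), array([0.06 , 0.064, 0.068, 0.072, 0.076, 0.08 , 0.084, 0.088, 0.092,
       0.096, 0.1  , 0.104, 0.108, 0.112]))
```

The carousel is home: handle top at 0.154 m, level and centred. Next is the bottle.

Emit:
{"fn": "send_rows", "kwargs": {
  "slide": [
    [0,-2,0],
    [0,-5.5,0],
    [0.1,-9,0],
    [0.2,-12.5,0],
    [0.3,-16,0]
  ],
  "turn": [
    [0,0,4],
    [0,0,9],
    [0,0,14],
    [0,0,19],
    [0,0,24]
  ],
  "fingers": 1
}}

```text
time: 6.5
tcp_pos: [0.5666, -0.1498, 0.2798]
eef_rot: [0.0, 0.929, 0.37, 0.0]
ft_force: [-0.3, -0.2, -0.0]
width: 0.0852
grip_force: 0.0
```

Emit:
{"fn": "send_rows", "kwargs": {
  "slide": [
    [0,-3.5,0],
    [0,-7,0],
    [0.1,-11,-1],
    [0.2,-14,-2],
    [0.2,-15.2,-2.5]
  ],
  "turn": [
    [0,0,5],
    [0,0,10],
    [0,0,15],
    [0,0,19],
    [0,0,20.5]
  ]
}}

```text
time: 6.92
tcp_pos: [0.5678, -0.3044, 0.253]
eef_rot: [-0.0, 0.85, 0.527, -0.001]
ft_force: [0.1, 0.7, 0.4]
width: 0.0853
grip_force: 0.0
```

Emit:
{"fn": "send_rows", "kwargs": {
  "slide": [
    [0,0,0],
    [0,0,0]
  ],
  "turn": [
    [0,0,0],
    [0,0,0]
  ]
}}

```text
time: 7.08
tcp_pos: [0.5685, -0.3006, 0.2538]
eef_rot: [-0.001, 0.85, 0.527, -0.0]
ft_force: [0.1, 0.6, 0.7]
width: 0.0853
grip_force: 0.0
```

Run:
```python
from h import *
c=snap('wrist');save(c,'w3.png');X=cloud(c);s=c['s'];print(s['tcp_pos'],s['eef_rot'],s['time'])
K=X.reshape(-1,3);d=np.hypot(K[:,0]-.5705,K[:,1]+.3)
for lo,hi in[(.03,.05),(.05,.06),(.06,.066),(.07,.08),(.08,.086),(.092,.11)]:
    q=K[(d<.04)&(K[:,2]>lo)&(K[:,2]<hi)]
    if len(q)>4: print(lo,len(q),q.mean(0),cv2.minEnclosingCircle(q[:,:2].astype(np.float32)))
```

```text
[ 0.56845297 -0.30063778  0.25375999] [-7.42034335e-04  8.49981512e-01  5.26811992e-01 -6.31650239e-05] 7.0833
0.03 154 [ 0.57959601 -0.29034505  0.04039708] ((0.5757796168327332, -0.301193505525589), 0.019296130165457726)
0.05 87 [ 0.58019377 -0.29020315  0.05504496] ((0.5760957598686218, -0.29812127351760864), 0.0183718241751194)
0.06 82 [ 0.57816999 -0.2936797   0.06382186] ((0.5737373232841492, -0.30536767840385437), 0.020063653588294983)
0.07 355 [ 0.57666405 -0.29899091  0.07214365] ((0.5736191868782043, -0.3054136335849762), 0.01730373688042164)
0.08 164 [ 0.57486858 -0.30368306  0.08475896] ((0.5736318230628967, -0.3055099546909332), 0.01267493236809969)
0.092 140 [ 0.57428881 -0.30392466  0.10027445] ((0.5737156867980957, -0.30437028408050537), 0.004904678091406822)
```

View pics/w3.png

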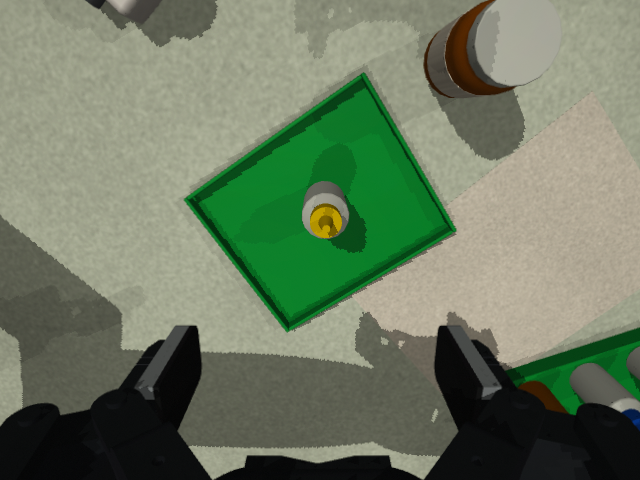

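The bottle cap is at (326,222), with the bottle's axis at (0.5737, -0.3054). Jar and tray walls are clear of the fingers.

Emit:
{"fn": "send_rows", "kwargs": {
  "slide": [
    [0.3,-0.3,-2],
    [0.5,-0.5,-5.5],
    [0.5,-0.5,-9],
    [0.5,-0.5,-12],
    [0.5,-0.5,-14.5]
  ],
  "turn": [
    [0,0,0],
    [0,0,0],
    [0,0,0],
    [0,0,0],
    [0,0,0]
  ]
}}

```text
time: 7.55
tcp_pos: [0.5739, -0.303, 0.1077]
eef_rot: [-0.001, 0.849, 0.528, -0.0]
ft_force: [0.3, 0.1, -0.2]
width: 0.0855
grip_force: 0.0
```

Emit:
{"fn": "send_rows", "kwargs": {
  "slide": [
    [0,0,-2],
    [0,0,-4],
    [0,0,-6],
    [0,0,-7],
    [0,0,-7.2]
  ],
  "turn": [
    [0,0,0],
    [0,0,0],
    [0,0,0],
    [0,0,0],
    [0,0,0]
  ]
}}

```text
time: 7.97
tcp_pos: [0.5732, -0.3031, 0.0354]
eef_rot: [-0.002, 0.849, 0.528, -0.001]
ft_force: [-0.1, -0.4, -0.9]
width: 0.0856
grip_force: 0.0
```

Emit:
{"fn": "send_rows", "kwargs": {
  "slide": [
    [0,0,0],
    [0,0,0],
    [0,0,0],
    [0,0,0],
    [0,0,0]
  ],
  "turn": [
    [0,0,0],
    [0,0,0],
    [0,0,0],
    [0,0,0],
    [0,0,0]
  ],
  "fingers": -1,
  "newtons": 25
}}

```text
time: 8.38
tcp_pos: [0.5748, -0.306, 0.0391]
eef_rot: [0.001, 0.849, 0.528, 0.001]
ft_force: [-0.9, 1.0, 3.8]
width: 0.039
grip_force: 25.6
```

Emit:
{"fn": "send_rows", "kwargs": {
  "slide": [
    [0,0,0],
    [0,0,0],
    [0,0,0]
  ],
  "turn": [
    [0,0,0],
    [0,0,0],
    [0,0,0]
  ]
}}

```text
time: 8.63
tcp_pos: [0.5748, -0.306, 0.039]
eef_rot: [0.001, 0.849, 0.528, 0.001]
ft_force: [-1.7, 1.1, 6.4]
width: 0.0392
grip_force: 25.7
```

Emit:
{"fn": "send_rows", "kwargs": {
  "slide": [
    [0,0,0.5],
    [0,0,2],
    [0,0,4.5],
    [0,0,7],
    [0,0,9]
  ],
  "turn": [
    [0,0,0],
    [0,0,0],
    [0,0,0],
    [0,0,0],
    [0,0,0]
  ]
}}

```text
time: 9.05
tcp_pos: [0.5741, -0.3056, 0.1294]
eef_rot: [0.001, 0.849, 0.528, 0.0]
ft_force: [0.7, -0.1, -1.0]
width: 0.0389
grip_force: 25.5
```

Emit:
{"fn": "send_rows", "kwargs": {
  "slide": [
    [0,0,2],
    [0,0.5,4],
    [-0.1,2,6],
    [-0.4,4.5,7.5],
    [-0.9,7,8]
  ],
  "turn": [
    [0,0,0],
    [0,0,0],
    [0,0,0],
    [0,0,0],
    [0,0,0]
  ]
}}

```text
time: 9.47
tcp_pos: [0.566, -0.236, 0.2113]
eef_rot: [0.003, 0.85, 0.527, 0.001]
ft_force: [0.6, -0.0, -0.6]
width: 0.039
grip_force: 25.5
```

Emit:
{"fn": "send_rows", "kwargs": {
  "slide": [
    [-0.5,3,0],
    [-1,6,0],
    [-1.5,9,0],
    [-1.9,11.5,0],
    [-2.2,13.5,0]
  ],
  "turn": [
    [0,0,0],
    [0,0,0],
    [0,0,0],
    [0,0,0],
    [0,0,0]
  ]
}}

```text
time: 9.88
tcp_pos: [0.542, -0.0983, 0.2076]
eef_rot: [-0.0, 0.849, 0.528, 0.0]
ft_force: [0.7, 0.2, -1.0]
width: 0.039
grip_force: 25.5
```

Emit:
{"fn": "send_rows", "kwargs": {
  "slide": [
    [-0.3,1.8,0],
    [-0.6,3.5,0],
    [-0.8,4.5,0],
    [-0.9,4.9,0],
    [-0.9,4.9,0]
  ],
  "turn": [
    [0,0,0],
    [0,0,0],
    [0,0,0],
    [0,0,0],
    [0,0,0]
  ]
}}

```text
time: 10.3
tcp_pos: [0.5337, -0.0508, 0.2074]
eef_rot: [0.0, 0.849, 0.528, 0.0]
ft_force: [-0.1, -0.2, -1.7]
width: 0.039
grip_force: 25.5
```

Run:
```python
from h import *
c=snap('wrist');save(c,'w4.png');X=cloud(c);s=c['s'];print(s['tcp_pos'],s['eef_rot'],s['time'],s['width'])
K=X.reshape(-1,3)
q=K[(np.hypot(K[:,0]-.567,K[:,1]-.0153)<.045)&(K[:,2]>.145)&(K[:,2]<.16)]
if len(q)>50: print('handle',len(q),cv2.minAreaRect(q[:,:2].astype(np.float32)))
for n,a in enumerate([45,135,-135,-45]):
    t=np.radians(a+18.7);cx,cy=.567+.074*np.cos(t),.0153+.074*np.sin(t)
    d=np.hypot(K[:,0]-cx,K[:,1]-cy)
    q=K[(d<.033)&(K[:,2]>.076)&(K[:,2]<.086)]; f=K[(d<.018)&(K[:,2]>.05)&(K[:,2]<.08)]
    if len(q)>30: print(n,(cx,cy),len(q),cv2.minEnclosingCircle(q[:,:2].astype(np.float32)),np.percentile(q[:,2],95),len(f) and np.median(f[:,2]))
```

```text
[ 0.53366147 -0.05081252  0.20737638] [1.64079517e-04 8.49080094e-01 5.28264106e-01 4.88638052e-05] 10.3 0.03896902698054318
handle 4854 ((0.5665832757949829, 0.015379371121525764), (0.06413546204566956, 0.016132773831486702), 18.86809730529785)
0 (np.float64(0.5997872681209893), np.float64(0.08163999584837459)) 768 ((0.5966669321060181, 0.07683341205120087), 0.027182316407561302) 0.07957584729582241 0.06147391399313426
1 (np.float64(0.5006600041516254), np.float64(0.048087268120989325)) 1520 ((0.4999595284461975, 0.04780164733529091), 0.028029724955558777) 0.07950364108150003 0.06149738338739974
2 (np.float64(0.5342127318790106), np.float64(-0.05103999584837459)) 923 ((0.5340897440910339, -0.05103207379579544), 0.028096796944737434) 0.07942128403886614 0.06151729262280142
3 (np.float64(0.6333399958483745), np.float64(-0.017487268120989295)) 1529 ((0.6329911351203918, -0.01722627691924572), 0.028113262727856636) 0.07950705767250503 0.06151062450842115
```

View pics/w4.png

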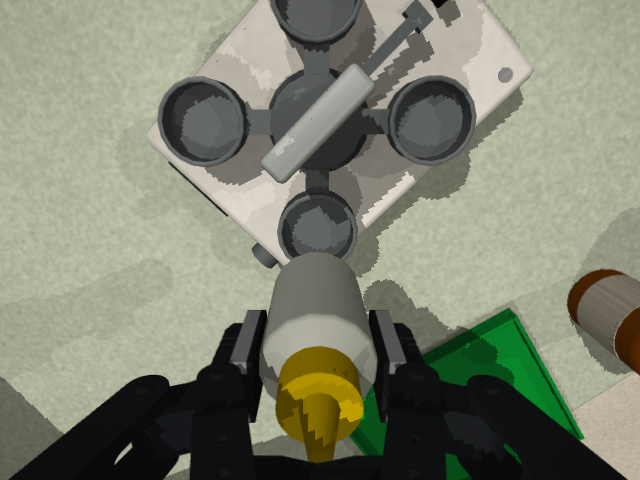

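The bottle is upright in the grip, with its cap at (320,390), and cup2 is directly below at (318,230). I check the bottle's offset in the grip before lowering.

Run:
```python
from h import *
c=pickle.load(open('wrist.pkl','rb'));X=cloud(c);F=c['frame'].astype(int)
m=(F[...,0]>90)&(F[...,2]<.4*F[...,0])&(F[...,1]>.6*F[...,0]);m[:240]=0
q=X[m];q=q[np.isfinite(q[:,2])];print(len(q),np.percentile(q[:,2],[1,50,99]))
z1=np.percentile(q[:,2],99)
for lo,hi in[(z1-.004,z1+.003),(z1-.021,z1-.015)]:
    p=q[(q[:,2]>lo)&(q[:,2]<hi)&(np.hypot(q[:,0]-.534,q[:,1]+.051)<.03)]
    print(len(p),p.mean(0),cv2.minEnclosingCircle(p[:,:2].astype(np.float32)))
g=X[255:340,265:375].reshape(-1,3)
for lo,hi in[(.17,.18),(.185,.195),(.2,.21),(.21,.22)]:
    p=g[(g[:,2]>lo)&(g[:,2]<hi)]
    if len(p)>20:
        from scipy.optimize import least_squares
        r=least_squares(lambda v:np.hypot(p[:,0]-v[0],p[:,1]-v[1])-.02,[.534,-.051],loss='soft_l1',f_scale=.001);print(lo,len(p),r.x)
print(np.nanmin(g[g[:,2]>.1][:,2]))
```

```text
5558 [0.2420558  0.25485141 0.26904006]
310 [ 0.53682164 -0.04847832  0.26733557] ((0.5363261103630066, -0.0499570295214653), 0.0040082684718072414)
890 [ 0.53829451 -0.04191326  0.25133329] ((0.5345384478569031, -0.05123622715473175), 0.013443888165056705)
0.17 247 [ 0.53366331 -0.05139171]
0.185 685 [ 0.53383575 -0.05140504]
0.2 875 [ 0.53400888 -0.0514857 ]
0.21 1163 [ 0.53428495 -0.05154602]
0.1735385725935368
```

Emit:
{"fn": "send_rows", "kwargs": {
  "slide": [
    [0,0,-1.5],
    [0,0,-4],
    [0,0,-6],
    [0,0,-7.5],
    [0,0,-8.5]
  ],
  "turn": [
    [0,0,0],
    [0,0,0],
    [0,0,0],
    [0,0,0],
    [0,0,0]
  ]
}}

```text
time: 10.77
tcp_pos: [0.533, -0.0522, 0.12]
eef_rot: [-0.001, 0.85, 0.527, -0.001]
ft_force: [0.3, 0.3, -1.6]
width: 0.039
grip_force: 25.5
```

Emit:
{"fn": "send_rows", "kwargs": {
  "slide": [
    [0,0,-0.7],
    [0,0,-1.3],
    [0,0,-1.8],
    [0,0,-2.1],
    [0,0,-2.3]
  ],
  "turn": [
    [0,0,0],
    [0,0,0],
    [0,0,0],
    [0,0,0],
    [0,0,0]
  ]
}}

```text
time: 11.18
tcp_pos: [0.5342, -0.0515, 0.0993]
eef_rot: [0.0, 0.849, 0.528, 0.0]
ft_force: [-0.9, 1.1, -1.1]
width: 0.0391
grip_force: 25.5
```

Emit:
{"fn": "send_rows", "kwargs": {
  "slide": [
    [0,0,-0.1],
    [0,0,-0.2],
    [0,0,-0.2],
    [0,0,-0.2]
  ],
  "turn": [
    [0,0,0],
    [0,0,0],
    [0,0,0],
    [0,0,0]
  ]
}}

```text
time: 11.52
tcp_pos: [0.5341, -0.0513, 0.0974]
eef_rot: [0.0, 0.849, 0.528, 0.0]
ft_force: [-0.1, 0.5, -1.4]
width: 0.0391
grip_force: 25.5
```

Force is still just the bottle's weight, so I lower slightly more and watch for contact.

Emit:
{"fn": "send_rows", "kwargs": {
  "slide": [
    [0,0,-0.05],
    [0,0,-0.1],
    [0,0,-0.1]
  ],
  "turn": [
    [0,0,0],
    [0,0,0],
    [0,0,0]
  ]
}}

```text
time: 11.77
tcp_pos: [0.5339, -0.0513, 0.0961]
eef_rot: [0.0, 0.849, 0.528, 0.0]
ft_force: [-0.1, 0.4, -1.5]
width: 0.0392
grip_force: 25.6
```

Emit:
{"fn": "send_rows", "kwargs": {
  "slide": [
    [0,0,-0.05],
    [0,0,-0.1],
    [0,0,-0.1]
  ],
  "turn": [
    [0,0,0],
    [0,0,0],
    [0,0,0]
  ]
}}

```text
time: 12.02
tcp_pos: [0.534, -0.0515, 0.0955]
eef_rot: [0.0, 0.849, 0.528, -0.0]
ft_force: [-1.3, -1.5, 1.3]
width: 0.039
grip_force: 25.8
```

It has touched down. Release and retreat straight up.

Emit:
{"fn": "send_rows", "kwargs": {
  "slide": [
    [0,0,0],
    [0,0,0],
    [0,0,0],
    [0,0,0],
    [0,0,0]
  ],
  "turn": [
    [0,0,0],
    [0,0,0],
    [0,0,0],
    [0,0,0],
    [0,0,0]
  ],
  "fingers": 0.5
}}

```text
time: 12.43
tcp_pos: [0.5339, -0.0513, 0.0951]
eef_rot: [0.0, 0.849, 0.528, 0.0]
ft_force: [0.2, 0.4, -0.2]
width: 0.0642
grip_force: 0.0
```

Emit:
{"fn": "send_rows", "kwargs": {
  "slide": [
    [0,0,0.5],
    [0,0,2],
    [0,0,4.5],
    [0,0,7],
    [0,0,9.5]
  ],
  "turn": [
    [0,0,0],
    [0,0,0],
    [0,0,0],
    [0,0,0],
    [0,0,0]
  ]
}}

```text
time: 12.85
tcp_pos: [0.5336, -0.0512, 0.1912]
eef_rot: [-0.0, 0.849, 0.528, -0.0]
ft_force: [0.9, 0.5, 0.4]
width: 0.0643
grip_force: 0.0
```

Emit:
{"fn": "send_rows", "kwargs": {
  "slide": [
    [0,0,2],
    [0,0,4],
    [0,0,6],
    [0,0,7],
    [0,0,7]
  ],
  "turn": [
    [0,0,0],
    [0,0,0],
    [0,0,0],
    [0,0,0],
    [0,0,0]
  ]
}}

```text
time: 13.27
tcp_pos: [0.5353, -0.0517, 0.2636]
eef_rot: [0.002, 0.849, 0.528, 0.002]
ft_force: [0.4, 0.2, -0.2]
width: 0.0637
grip_force: 0.0
```

```bash
python3 car.py
python3 - <<'E'
from h import *
c=pickle.load(open('wrist.pkl','rb'));save(c,'w5.png');K=cloud(c).reshape(-1,3)
d=np.hypot(K[:,0]-.534,K[:,1]+.051)
for lo,hi in[(.12,.1245),(.139,.145),(.152,.166)]:
    q=K[(d<.03)&(K[:,2]>lo)&(K[:,2]<hi)]
    if len(q)>4: print('bot',lo,len(q),q[:,2].max(),cv2.minEnclosingCircle(q[:,:2].astype(np.float32)))
E
```

```text
[ 0.53528996 -0.05172686  0.26359331] [0.00230908 0.84935358 0.52781516 0.0020771 ] 13.2667
2951 [0.56736633 0.01563872 0.15422606] ((0.566406786441803, 0.0152360238134861), (0.06400039792060852, 0.016282934695482254), 18.769454956054688)
plane [ 0.00046064 -0.00132656  0.15411473]
((0.5835469961166382, 0.01986311376094818), (0.23422788083553314, 0.16962341964244843), 18.738969802856445)
(array([8614,  432, 1449, 1236, 3375,   92,   42,   39,   40,   50,   43,
         53,   54]), array([0.06 , 0.064, 0.068, 0.072, 0.076, 0.08 , 0.084, 0.088, 0.092,
       0.096, 0.1  , 0.104, 0.108, 0.112]))
bot 0.12 257 0.12449992476784127 ((0.5340551733970642, -0.05160922184586525), 0.020006248727440834)
bot 0.139 832 0.14497778213202245 ((0.5337612628936768, -0.05158714950084686), 0.012818080373108387)
bot 0.152 162 0.16304579984302342 ((0.534428596496582, -0.05110754445195198), 0.004542279522866011)
```

View pics/w5.png

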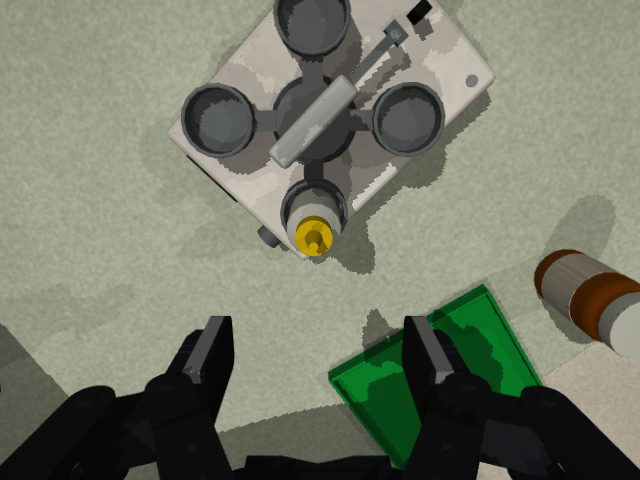

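The bottle (cap at 314,236) stands upright in cup2, within 1 mm of its centre. The carousel is home and level, and the gripper is clear.

```bash
python3 -c "
from rig import hand_in
print(hand_in())"
```

```text
the job is handed in; nothing more can be done
None
```

I turned the carousel until it dropped home on the drive, set the bottle upright in cup2 within about 1 mm of its centre, and handed the job in at about 13 s; no verdict was returned.

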